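Shut the loaded bin and hold the spring clip open around its lips

ROBOT

A 6-joint arm with a two-finger parallel gripper is mounted at the origin on the work surface. World frame = base frame: x ahead of the robot, y to its left, z up, the work surface at z = 0. Lengths are in mm, angles in rad, forces in N, time in s.
With the tool pointing down it reaches from about 275 to 1000 mm from the base axis. Payload 8.4 kg.
Tool frame: the origin (TCP) lies at the very end of the fingers, on their centre line; the grasp point (between the pads) lies 19 mm behind it; z points along the fingers, y is the line along which they close (so a half turn about z gives the same grasp; the last joint's range is limited). The gripper opens to 85 mm and grips with 20 to 120 N. Pads are 22 mm wide; open, the fingers measure 114 mm over their backs; the gripper's body (76 mm by 85 mm) begins 54 mm behind the grasp point. The pads swing forward as they close: fully open they stand 13 mm farther back than shut.
Start: joints at [-1.343, 0.353, 1.633, -0, 1.155, -0.002], TCP at [142.363, -608.573, 231.281] pointing down, gripper open.
Joint ranges: [-2.63, 2.63], [-0.92, 2.1], [0.06, 2.66], [-1.3, 4.44], [0, 2.69], [-3.02, 3.02]. Speed limits (rad/s): [2.22, 2.22, 2.79, 3.14, 3.14, 3.14].

INTERFACE

Orientations are given as [roll, pitch, yaw] about the fixed x, y, z axes, in that order (R = Rz(yaw) Ry(pitch) Rx(roll)).
In Python, from rig import sensors, grab_frame, camera_params, order gives the robot as it stands. The module is installed in compiled form; this text tells all that it offers.
- The arm moves only by the tool move_arm, never from a script. Its argument "motion" is a list of rows, each a list of 7 numbers: the turn, a rotation vector about the tool's x, y, z in normalised numbers (1 is pi rad), then the shift along the tool's x, y, z in parts of the range, where 1.0 means 0.75 m, then the finger opening in m, from 0 to 0.0854. A call has 1 to 8 rows; each row is the pose to reach, as a shift and turn from the pose commanded when the call began, along the tool's axes at that moment; what a row does not reach only later rows make up. A row lasts 1/8 s, in which the tool goes at most 62.5 mm and 10.7 degrees, less where a joint would pass 70% of its speed; a pose out of reach is approached as far as the arm can. A call with a gripper value outside its range is refused whole. The fingers move at their own pace and stop on an object; "grip_force" is the grip in N (left out, the last holds). Time passes only in rows, so rows that repeat a pose let the fingers close. It gives the time, the measured TCP pose, the force, the opening and the grip force at its end, in the units of the state.
- sensors.sense(): the state, without advancing time (a new reading comes with each control period).
- grab_frame(name): name is "scene" or "top" or "wrist"; returns (picture, depth): 400x640x3 uint8, red, green, blue; 400x640 float32, mm along the optical axis (not along the pixel's ray), 0 where there is no reading.
- camera_params(name): a dict with "camera_matrix" (3x3 intrinsics, pixels), "world_from_camera" (4x4, takes a point from camera to world coordinates). Camera axes: x right, y down, z forward; pixel columns grow to the right and rows downward; lengths in mm; the calibration is good to about 2 mm. The wrist camera is an equidistant fisheye: a pixel r from the principal point sees the ray r / f radians off the axis. A picture is of the moment at which its call begins: read the wrist's pose just before it. camera_params takes no time and is no camera call; for the wrist camera it gives the pose at the moment of the call.
- order.sign_off(): hands the job in; it is judged then, once.
The state is a dict: "clock": time; "qpos": joint angles; "qvel": joint speeds; "joint_efforts": joint torques, N m; "eef_pos": TCP position; "tcp_rot": TCP orientation; "contact_force": force on the tool from outside, world axes, zero at the start; "wrist_torque": the same for the moment, N m; "opening": opening from 0.0 (shut) to 1.0 (fully open); "grasp_force": force on a finger pad.
Only numpy, scipy, OpenCV 4.12 (cv2) and the standard library are available. Lean on these libraries where they do the work, as an engineer would, in place of code of your own. Each camera call takes 0.05 s, during which the arm holds its last target. There are 200 camera calls.

TASK

Close up the loaded two-tier clear bin: first press its half-open lid fully shut, so that the upright lip on the lid meets the upright lip on the bin's front, and then squeeze the steel spring clip open and lift it off the rim of the open tray. Finish while still holding the clip, its handles squeezed so that it gapes wide, above the middle of the pair of lips with one jaw down on each side and the lips well between the jaws but touched by neither; do not let it bite or let go of it. Keep the lid shut and leave the other things as they stand.

Things in the scene. Friction and masses are not known exactly. Their poses are not given: they have to be found in the camera images.
- bin: Fixed two-tier bin of clear polypropylene, 140 (its x) x 160 (its y) mm, rim 112 mm above the table; lower tier with mustard cups, upper tier with a folded aluminium liner. Origin: centre of its underside; its front, with the lip, faces its -x (towards the robot, yaw within 0.3 rad).
- lid (a joint): Hinge of the bin's flat frosted lid (140 x 160 mm, 4 mm thick; top 116 mm above the table when shut). Hinge line along the bin's y, 70 mm to its +x, 112 mm up. 0 = shut (hard stop), positive rad = front edge raised; starts 0.4 to 0.75. Friction holds it where it is left; 2 to 3 N down on its middle shuts it. Its upright lip is on the middle 60 mm of its front edge, flat lid either side.
- lip (a point): Fixed to the bin: middle of the top edge of the paired lips when the lid is shut, 150 mm above the table, 70 mm to the bin's -x of its origin; axes as the bin's. The bin's lip (3 mm thick, 60 mm wide along y) is on its -x side, the lid's lip (3 mm, 60 mm) on its +x side: together an upright edge 6 mm thick, standing 34 mm above the shut lid.
- tray: Fixed open tray of clear polypropylene, 150 (its x) x 200 (its y) mm, 60 mm high, walls 4 mm; origin: centre of its underside. The clip sits on its front (-x) wall.
- clip: Steel spring clip like a wide clothes peg, 30 mm wide along its y (pivot line), 50 g. Origin on the pivot. Starts upright, clamped on the tray's front rim (rim 10 mm below the origin), handles up. Handles form a V: tops 46 mm above the pivot, 46 mm over their outer faces. Jaws reach 40 mm below the pivot, each 4 mm thick; pivot pin 10 mm thick. This body is the lever on its own -x side.
- clip_arm (a joint): Opening of the clip (rad), the angle between its levers; a spring shuts it. 0 = jaws parallel 4 mm apart (as on the tray rim), -0.1 = jaw tips together, 0.5 = fully squeezed (hard stop): jaw tips 23 mm apart, handles upright and parallel, 22 mm over their outer faces, each lever turned 0.25 rad. Squeezed along the clip's x at 35 mm above the pivot, 10 N opens it fully.
- jaw_a (a point): Inner edge of the tip of the clip's jaw on the clip's -x side, 40 mm below the pivot.
- jaw_b (a point): Inner edge of the tip of the other jaw, 40 mm below the pivot.
- beaker1: Small empty glass beaker, 46 mm across, 58 mm high, standing in the tray; origin: centre of underside. Leave alone.
- beaker2: A second such beaker in the tray. Leave alone.
- cup1: Mustard silicone baking cup, 72 mm across, 36 mm high, on the table; origin: centre of underside. Leave alone.
- cup2: Another such cup on the table. Leave alone.
- spatula: Spatula with beech handle, 260 mm long, lying on the table. Leave alone.
- jar: Closed glass jar, 60 mm across, 90 mm high, on the table; origin: centre of underside. Leave alone.
Mind the look-alikes: they are no part of the job. Leave any blue or purple look-alike of the tray alone.

How it is judged:
By the outcome, as a careful person would: the job done as asked, in the order asked, and still so for the second after the job is handed in, while the arm keeps its last pose, push and grip.
It also fails if it takes over 54 s, if anything falls off the work surface, if the arm or the gripper's body presses on something with over 40 N, if the wrist force passes 120 N, or if a joint passes its speed limit or range.

## Working session

There is one attempt and no reset: what is moved stays moved. The work goes in short steps, Python scripts to look and compute and a tool call to move; the robot and the scene stay as the last step left them, time stands still between calls to the robot, and variables do not carry over. Pictures are saved under pics/ and viewed, at most 10 in all, crops included, and the job is handed in when it is done.

Besides the shell and the picture viewer there is one more tool, called after "Request:" as name(argument=value, ...) on one line, values as JSON. move_arm: Moves the arm, as the interface text tells. Its arguments: {"type":"object","properties":{"motion":{"type":"array","items":{"type":"array","items":{"type":"number"}}},"grip_force":{"type":"number"}},"required":["motion"]}

```bash
mkdir -p pics; python3 - <<'E'
from rig import *
import cv2,numpy as np
s=sensors.sense();print(s)
for n in("scene","top"):
    p,d=grab_frame(n);cv2.imwrite(f"pics/{n}0.png",p[...,::-1]);np.savez(f"{n}0.npz",p=p,d=d,**camera_params(n));print(camera_params(n))
E
```

```text
{'clock': 0.0, 'qpos': array([-1.34340329e+00,  3.53652904e-01,  1.63411274e+00, -8.72207111e-06,
        1.15519929e+00, -2.39505545e-03]), 'qvel': array([ 1.21643689e-03,  5.83299968e-07,  4.91409391e-05, -8.33276025e-05,
        1.13966220e-03,  4.58063991e-04]), 'joint_efforts': array([ 8.80597918e-05, -6.05251837e+01, -3.42064333e+01, -1.16876486e-04,
        9.19117330e-03, -2.26563736e-05]), 'eef_pos': array([ 142.25285153, -608.12002899,  230.56786133]), 'tcp_rot': array([-3.14022035e+00,  4.68805093e-06,  2.29791622e-01]), 'contact_force': array([ 0.12995783,  0.61804688, -0.70678849]), 'wrist_torque': array([-0.02661213, -0.00976543,  0.02951716]), 'grasp_force': 0.0, 'opening': 0.9949188116456666}
{'camera_matrix': array([[365.15055181,   0.        , 317.22907214],
       [  0.        , 365.15055181, 201.13124037],
       [  0.        ,   0.        ,   1.        ]]), 'world_from_camera': array([[ 8.69362901e-01,  3.78011007e-01, -3.18301469e-01,
         8.37329565e+02],
       [ 4.94132128e-01, -6.56543851e-01,  5.69897897e-01,
        -5.91234297e+02],
       [ 6.44880542e-03, -6.52731071e-01, -7.57562250e-01,
         9.10287584e+02],
       [ 0.00000000e+00,  0.00000000e+00,  0.00000000e+00,
         1.00000000e+00]])}
{'camera_matrix': array([[472.17628267,   0.        , 316.08711265],
       [  0.        , 472.17628267, 198.08634158],
       [  0.        ,   0.        ,   1.        ]]), 'world_from_camera': array([[-3.55788894e-02, -9.77901852e-01,  2.06014830e-01,
         2.54412061e+02],
       [-9.99359680e-01,  3.55964687e-02, -3.62233571e-03,
        -6.43581313e+00],
       [-3.79111166e-03, -2.06011794e-01, -9.78542165e-01,
         1.45914860e+03],
       [ 0.00000000e+00,  0.00000000e+00,  0.00000000e+00,
         1.00000000e+00]])}
```

View pics/scene0.png

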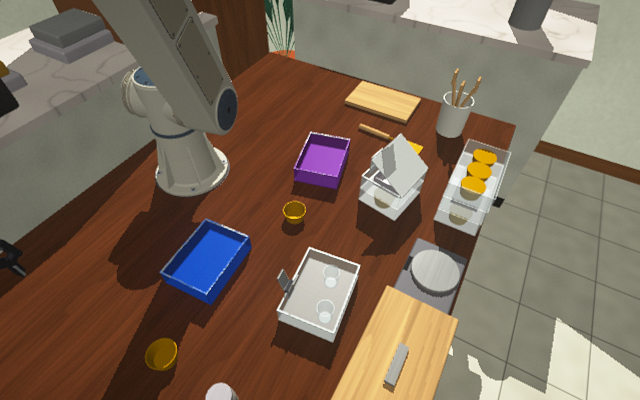

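View pics/top0.png

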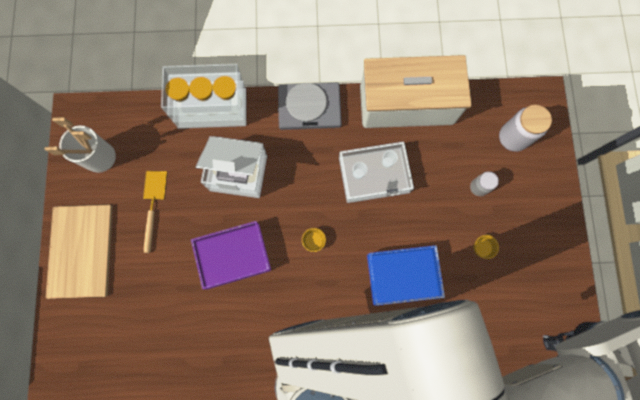

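The candidates are:
- **Bin:** the half-lidded one at scene (392,178) or the lidless one at (475,180). I take the first, because it has a raised lid.
- **Tray:** clear at (318,293), blue at (205,260) or purple at (322,160). I take the clear one, because the clip is on it at (285,282).

I'll confirm both in an enlarged crop.

```bash
cat > h.py <<'E'
import numpy as np,cv2
def cloud(f):
    z=np.load(f);d=z['d'];K=z['camera_matrix'];T=z['world_from_camera']
    v,u=np.mgrid[:400,:640];P=np.stack([(u-K[0,2])/K[0,0]*d,(v-K[1,2])/K[1,1]*d,d],-1)
    W=P@T[:3,:3].T+T[:3,3];W[d==0]=np.nan
    return z['p'],W
E
python3 - <<'E'
from h import *
p,W=cloud('scene0.npz');q,V=cloud('top0.npz')
a=cv2.resize(p[125:225,345:445],(400,400),interpolation=2);b=cv2.resize(p[240:340,268:368],(400,400),interpolation=2)
c=cv2.resize(q[130:200,190:275],(400,200),interpolation=2);c=cv2.resize(q[130:200,190:290],(400,280),interpolation=2);e=cv2.resize(q[135:205,325:425],(400,280),interpolation=2)
m=np.hstack([np.vstack([a,c]),np.vstack([b,e])]);m=cv2.resize(m,(706,600),interpolation=cv2.INTER_AREA)
cv2.imwrite('pics/crop1.png',m[...,::-1])
for n,X,us in(("scene",W,[(275,295,265,300)]),("top",V,[(380,405,172,200)])):
    for u0,u1,v0,v1 in us:
        R=X[v0:v1,u0:u1].reshape(-1,3);s=R[(R[:,2]>66)&(R[:,2]<130)];print(n,len(s),np.round(s,0).tolist()[:60])
E
```

```text
scene 236 [[538.0, -230.0, 117.0], [540.0, -233.0, 117.0], [541.0, -231.0, 117.0], [538.0, -236.0, 116.0], [540.0, -234.0, 114.0], [542.0, -232.0, 114.0], [543.0, -230.0, 111.0], [540.0, -238.0, 116.0], [541.0, -236.0, 114.0], [543.0, -234.0, 112.0], [543.0, -230.0, 107.0], [539.0, -241.0, 114.0], [542.0, -241.0, 116.0], [544.0, -240.0, 117.0], [543.0, -235.0, 109.0], [543.0, -231.0, 103.0], [545.0, -229.0, 102.0], [540.0, -243.0, 114.0], [543.0, -243.0, 116.0], [544.0, -239.0, 111.0], [544.0, -236.0, 107.0], [544.0, -233.0, 102.0], [546.0, -231.0, 101.0], [540.0, -247.0, 115.0], [542.0, -246.0, 116.0], [543.0, -244.0, 113.0], [545.0, -241.0, 111.0], [545.0, -238.0, 105.0], [546.0, -235.0, 102.0], [546.0, -231.0, 95.0], [547.0, -229.0, 94.0], [540.0, -251.0, 117.0], [543.0, -250.0, 118.0], [543.0, -248.0, 114.0], [545.0, -246.0, 112.0], [545.0, -242.0, 107.0], [546.0, -239.0, 103.0], [546.0, -236.0, 99.0], [547.0, -233.0, 94.0], [547.0, -230.0, 90.0], [542.0, -254.0, 117.0], [544.0, -252.0, 117.0], [544.0, -249.0, 111.0], [546.0, -247.0, 110.0], [547.0, -245.0, 107.0], [546.0, -241.0
[... 1069 characters left out ...]
576.0, -230.0, 109.0], [576.0, -233.0, 110.0], [577.0, -237.0, 104.0], [578.0, -240.0, 101.0], [576.0, -243.0, 106.0], [576.0, -245.0, 106.0], [578.0, -250.0, 97.0], [577.0, -252.0, 100.0], [575.0, -225.0, 103.0], [574.0, -228.0, 105.0], [574.0, -231.0, 104.0], [575.0, -234.0, 101.0], [574.0, -237.0, 104.0], [576.0, -241.0, 97.0], [575.0, -244.0, 98.0], [575.0, -246.0, 99.0], [576.0, -250.0, 96.0], [576.0, -253.0, 94.0], [573.0, -226.0, 95.0], [574.0, -230.0, 92.0], [574.0, -233.0, 93.0], [574.0, -235.0, 93.0], [572.0, -237.0, 98.0], [573.0, -241.0, 94.0], [572.0, -244.0, 97.0], [574.0, -248.0, 89.0], [574.0, -251.0, 89.0], [575.0, -255.0, 84.0], [572.0, -227.0, 87.0], [570.0, -229.0, 96.0]]
```

View pics/crop1.png

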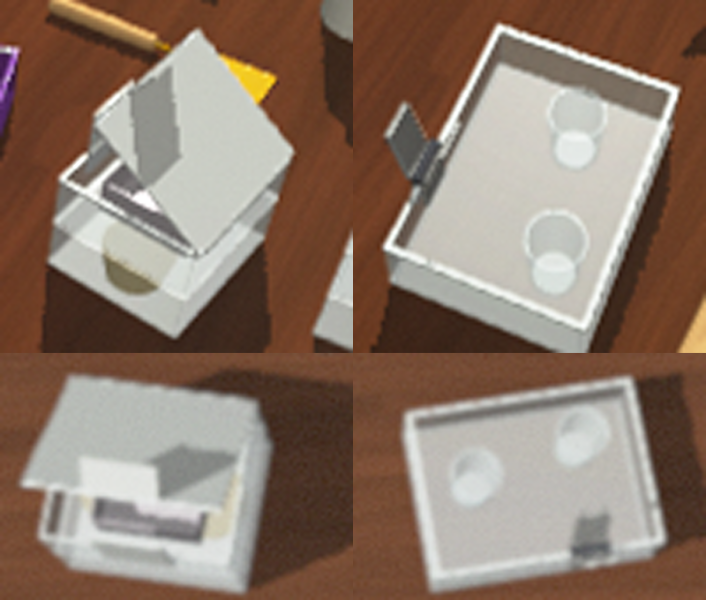

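The crop confirms both: the bin with the raised lid, lip to the front, and the clear tray with the clip on its front (robot-side) wall. Next I'll fit the poses.

```bash
cat >> h.py <<'E'
def rect(X):
    r=cv2.minAreaRect(X[:,:2].astype(np.float32));return r
E
python3 - <<'E'
from h import *
p,W=cloud('scene0.npz');q,V=cloud('top0.npz')
def sel(X,u0,u1,v0,v1,z0,z1):
    R=X[v0:v1,u0:u1].reshape(-1,3);return R[(R[:,2]>z0)&(R[:,2]<z1)]
for n,X,b in(("scene",W,(265,370,235,350)),("top",V,(325,425,130,210))):
    t=sel(X,*b,54,66);r=rect(t);print("tray",n,len(t),np.median(t[:,2]),r)
    # robust percentiles in the rect axes
    a=np.deg2rad(r[2]);c,s=np.cos(a),np.sin(a);Q=t[:,:2]@np.array([[c,-s],[s,c]]);print(np.percentile(Q,[.5,2,98,99.5],axis=0).round(1).tolist())
from itertools import product
for n,X,b in(("scene",W,(345,435,125,225)),("top",V,(185,275,130,205))):
    R=sel(X,*b,118,230)
    best=None;rng=np.random.default_rng(0)
    for i in range(600):
        s=R[rng.choice(len(R),3,False)];nn=np.cross(s[1]-s[0],s[2]-s[0]);l=np.linalg.norm(nn)
        if l<200:continue
        nn/=l;k=abs((R-s[0])@nn)<3
        if best is None or k.sum()>best.sum():best=k
    L=R[best];c=L.mean(0);nn=np.linalg.svd(L-c)[2][2];nn*=np.sign(nn[2])
    print("lid",n,len(R),len(L),c.round(1),nn.round(3),"tilt",np.arccos(nn[2]).round(3),"yaw",np.arctan2(-nn[1],-nn[0]).round(3))
    y=np.arctan2(nn[1],nn[0]); 
    y=y if abs(y)<1.6 else y-np.pi*np.sign(y)
    ex=np.array([np.cos(y),np.sin(y)]);ey=np.array([-ex[1],ex[0]])
    print(" yaw",y.round(3),"along y",np.percentile(L[:,:2]@ey,[0,1,50,99,100]).round(1)," x",np.percentile(L[:,:2]@ex,[0,1,99,100]).round(1),"z",L[:,2].min().round(),L[:,2].max().round())
    t=sel(X,*b,107,117);print(" rim",len(t),rect(t))
    o=R[~best];print(" off plane",len(o),o[::max(1,len(o)//12)].round().tolist())
E
```

```text
tray scene 702 58.85671719026618 ((628.6587524414062, -198.0343017578125), (151.48724365234375, 203.36441040039062), 6.940221786499023)
[[525.1, -373.5], [526.2, -373.2], [675.5, -173.4], [675.8, -172.4]]
tray top 452 59.952723863499614 ((628.2277221679688, -199.48980712890625), (154.2657928466797, 201.02743530273438), 7.0342302322387695)
[[524.5, -374.9], [525.1, -374.3], [675.5, -174.9], [676.1, -174.5]]
lid scene 1803 1633 [662.2 226.3 154.9] [ 0.548 -0.103  0.83 ] tilt 0.591 yaw 2.957
 yaw -0.185 along y [267.2 269.9 341.4 427.2 431.3]  x [552.5 554.9 663.6 668. ] z 118.0 194.0
 rim 200 ((652.1143798828125, 233.16891479492188), (163.1607208251953, 147.09213256835938), 79.43994140625)
 off plane 170 [[629.0, 268.0, 216.0], [620.0, 255.0, 207.0], [627.0, 225.0, 220.0], [610.0, 222.0, 200.0], [586.0, 265.0, 149.0], [583.0, 248.0, 148.0], [619.0, 206.0, 185.0], [689.0, 287.0, 141.0], [667.0, 232.0, 158.0], [610.0, 162.0, 177.0], [663.0, 195.0, 154.0], [691.0, 205.0, 139.0], [710.0, 179.0, 121.0]]
lid top 1842 1408 [664.4 229.6 155.6] [ 0.546 -0.099  0.832] tilt 0.589 yaw 2.962
 yaw -0.18 along y [265.7 267.1 342.6 424.7 427. ]  x [552.7 554.  668.6 671.5] z 118.0 197.0
 rim 175 ((652.091796875, 233.24331665039062), (161.93373107910156, 149.79196166992188), 79.64776611328125)
 off plane 434 [[733.0, 286.0, 122.0], [697.0, 192.0, 133.0], [674.0, 158.0, 145.0], [648.0, 243.0, 172.0], [643.0, 160.0, 157.0], [624.0, 249.0, 214.0], [619.0, 215.0, 218.0], [618.0, 244.0, 207.0], [614.0, 217.0, 205.0], [612.0, 244.0, 196.0], [598.0, 185.0, 185.0], [583.0, 260.0, 130.0], [575.0, 221.0, 120.0]]
```

```bash
cat >> h.py <<'E'
from scipy.spatial.transform import Rotation as Rn
def to(xyz,yaw,s=None):
    "rotvec and shift (m) in the tool axes from the measured pose to a tool-down pose"
    from rig import sensors
    s=s or sensors.sense();R0=Rn.from_euler('xyz',s['tcp_rot']);R1=Rn.from_euler('xyz',[np.pi,0,yaw])
    print('t',round(s['clock'],2),'at',s['eef_pos'].round(1),'F',s['contact_force'].round(1),'rv',(R0.inv()*R1).as_rotvec().round(4),'sh',(R0.inv().apply(np.array(xyz)-s['eef_pos'])/1000).round(4))
BIN=np.array([652.1,233.2]);BY=-.183
E
python3 - <<'E'
from h import *
to([420,-100,290],1.388)
to([676.7,228.6,290],1.388)
# clip in tray frame
a=.122;ex=np.array([np.cos(a),np.sin(a)]);ey=np.array([-ex[1],ex[0]])
for f,b in(('scene0.npz',(272,298,262,302)),('top0.npz',(375,410,168,203))):
    R=cloud(f)[1][b[2]:b[3],b[0]:b[1]].reshape(-1,3);R=R[(R[:,2]>72)&(R[:,2]<125)]
    d=R[:,:2]-[628.4,-198.8];print(f,len(R),'x',np.percentile(d@ex,[0,2,98,100]).round(1),'y',np.percentile(d@ey,[0,2,98,100]).round(1),'z',np.percentile(R[:,2],[50,98]))
    B=cloud(f)[1][(slice(240,350) if 'sc' in f else slice(130,210)),(slice(265,370) if 'sc' in f else slice(325,425))].reshape(-1,3)
    d=B[:,:2]-[628.4,-198.8];k=(abs(d@ex)<60)&(abs(d@ey)<88)&(B[:,2]>45)&(B[:,2]<70);D=np.c_[(d@ex)[k],(d@ey)[k]]
    for sgn in(1,-1):
        m=D[D[:,1]*sgn>0]
        if len(m):print(' beaker',len(m),np.median(m,0).round())
E
```

```text
t 0.1 at [ 142.3 -608.2  230.6] F [-0.1  0.3  0.6] rv [-1.1000e-03 -7.0000e-04 -1.1582e+00] sh [ 0.3862 -0.4316 -0.0588]
t 0.1 at [ 142.3 -608.2  230.6] F [-0.1  0.3  0.6] rv [-1.1000e-03 -7.0000e-04 -1.1582e+00] sh [ 0.711  -0.6931 -0.0585]
scene0.npz 220 x [-94.1 -93.6 -50.2 -49.8] y [-49.7 -49.2 -20.  -17.9] z [ 95.40196888 117.05102797]
 beaker 140 [12. 53.]
 beaker 150 [ 34. -45.]
top0.npz 152 x [-95.2 -93.7 -51.1 -48.7] y [-51.4 -48.6 -18.8 -17. ] z [ 93.89713739 121.45173378]
 beaker 82 [16. 46.]
 beaker 89 [ 38. -54.]
```

Careful with the scale: shifts go in shares of 0.75 m and turns go in shares of pi rad. That gives: -0.342 m is -0.456, 0.309 m is 0.412, -0.58 rad is -0.1846.

Request:
move_arm(motion=[[0,0,-0.0446,0.0507,-0.056,-0.0267,0],[0,0,-0.0923,0.1027,-0.1133,-0.0533,0],[0,0,-0.1369,0.1533,-0.1707,-0.0773,0],[0,0,-0.1846,0.2053,-0.228,-0.0773,0],[0,0,-0.2292,0.2573,-0.2853,-0.0773,0],[0,0,-0.2769,0.308,-0.3427,-0.0773,0],[0,0,-0.3215,0.36,-0.4,-0.0773,0],[0,0,-0.3686,0.412,-0.456,-0.0773,0]], grip_force=40)

```text
clock: 1.1
eef_pos: [365.8, -203.4, 289.3]
tcp_rot: [3.141, 0.0, 1.392]
contact_force: [0.2, -0.8, 0.2]
opening: 0.001
grasp_force: 0.0
```

```bash
python3 -c "
from h import *
to([676.7,228.6,290],1.388)
to([676.7,228.6,170],1.388)"
```

```text
t 1.1 at [ 365.8 -203.4  289.3] F [ 0.2 -0.8  0.2] rv [0.0003 0.0001 0.0043] sh [ 0.4803  0.2293 -0.0006]
t 1.1 at [ 365.8 -203.4  289.3] F [ 0.2 -0.8  0.2] rv [0.0003 0.0001 0.0043] sh [0.4804 0.2292 0.1194]
```

Converted, 0.44 m is 0.5867, 0.21 m is 0.28.

Request:
move_arm(motion=[[0,0,0,0.0733,0.0347,0,0],[0,0,0,0.1467,0.0693,0,0],[0,0,0,0.22,0.1053,0,0],[0,0,0,0.2933,0.14,0,0],[0,0,0,0.3667,0.1747,0,0],[0,0,0,0.44,0.2093,0,0],[0,0,0,0.5133,0.2453,0,0],[0,0,0,0.5867,0.28,0,0]])

```text
clock: 2.1
eef_pos: [652.7, 191.0, 288.8]
tcp_rot: [-3.141, 0.0, 1.388]
contact_force: [0.9, -0.5, -0.0]
opening: -0.001
grasp_force: 0.0
```

```bash
python3 -c "
from h import *
to([676.7,228.6,290],1.388)"
```

```text
t 2.1 at [652.7 191.  288.8] F [ 0.9 -0.5 -0. ] rv [-0.0004  0.0004  0.    ] sh [ 0.0413  0.0168 -0.0012]
```

Converted, 0.154 m is 0.2053, 0.125 m is 0.1667.

Request:
move_arm(motion=[[0,0,0,0.0547,0.0227,0,0],[0,0,0,0.0547,0.0227,0.04,0],[0,0,0,0.0547,0.0227,0.0933,0],[0,0,0,0.0547,0.0227,0.14,0],[0,0,0,0.0547,0.0227,0.1667,0],[0,0,0,0.0547,0.0227,0.184,0],[0,0,0,0.0547,0.0227,0.1947,0],[0,0,0,0.0547,0.0227,0.2053,0]])

```text
clock: 3.1
eef_pos: [676.9, 226.8, 136.3]
tcp_rot: [3.14, -0.001, 1.388]
contact_force: [-0.2, -0.8, 3.5]
opening: -0.003
grasp_force: 1.3
```

Converted, 0.02 m is 0.0267, 0.019 m is 0.0253.

Request:
move_arm(motion=[[0,0,0,0,0,0.008,0],[0,0,0,0,0,0.0147,0],[0,0,0,0,0,0.02,0],[0,0,0,0,0,0.024,0],[0,0,0,0,0,0.0253,0],[0,0,0,0,0,0.0267,0]])

```text
clock: 3.85
eef_pos: [675.9, 226.5, 116.0]
tcp_rot: [-3.141, 0.0, 1.388]
contact_force: [-6.5, -0.3, 12.7]
opening: 0.001
grasp_force: 6.4
```

Converted, -0.15 m is -0.2, -0.12 m is -0.16.

Request:
move_arm(motion=[[0,0,0,0,0,0.0011,0],[0,0,0,0,0,0.0011,0],[0,0,0,0,0,-0.0133,0],[0,0,0,0,0,-0.08,0],[0,0,0,0,0,-0.1467,0],[0,0,0,0,-0.0667,-0.2,0.06],[0,0,0,-0.08,-0.0667,-0.2,0.07],[0,0,0,-0.16,-0.0667,-0.2,0.07]])

```text
clock: 4.85
eef_pos: [604.9, 117.0, 266.6]
tcp_rot: [3.139, -0.0, 1.39]
contact_force: [0.6, -0.6, 0.2]
opening: 0.637
grasp_force: 0.0
```

```bash
python3 - <<'E'
from h import *
from rig import *
p,d=grab_frame('scene');np.savez('scene1.npz',p=p,d=d,**camera_params('scene'))
q,e=grab_frame('top');np.savez('top1.npz',p=q,d=e,**camera_params('top'))
ex=np.array([np.cos(BY),np.sin(BY)]);ey=np.array([-ex[1],ex[0]])
for f in('scene1.npz','top1.npz'):
    X=cloud(f)[1].reshape(-1,3);w=X[:,:2]-BIN;x=w@ex;y=w@ey
    k=(abs(x)<50)&(abs(y)<75)&(X[:,2]>60)&(X[:,2]<170);print(f,k.sum(),np.percentile(X[k,2],[5,50,95]))
    for z0,z1 in((122,160),(145,160)):
        k=(x<-40)&(x>-110)&(abs(y)<60)&(X[:,2]>z0)&(X[:,2]<z1)
        if k.any():print(' lip',k.sum(),np.percentile(x[k],[2,50,98]).round(1),np.percentile(y[k],[2,50,98]).round(1),np.percentile(X[k,2],[50,98]).round(1))
cv2.imwrite('pics/bin1.png',np.hstack([cv2.resize(p[115:225,335:445],(400,400),interpolation=2),cv2.resize(q[125:205,190:270],(400,400),interpolation=2)])[...,::-1])
to([470,-210,290],1.693)
to([560.3,-241.4,200],1.693)
E
```

```text
scene1.npz 1101 [112.75192636 115.28286997 117.73412248]
 lip 64 [-73.  -68.3 -66.3] [-30.6 -15.7  11.4] [137.7 151. ]
 lip 19 [-73.  -70.5 -67.1] [-27.6 -10.8   9. ] [148.5 151.1]
top1.npz 752 [111.89401073 116.69964625 121.37927942]
 lip 32 [-74.3 -71.8 -48.7] [11.2 22.5 54. ] [144.  156.6]
 lip 15 [-73.8 -71.1 -67.8] [10.3 18.  28.6] [150.4 156.8]
t 4.95 at [604.2 112.9 266. ] F [-0.4  0.3  0.1] rv [ 0.0006  0.002  -0.3081] sh [-0.3422 -0.0721 -0.0234]
t 4.95 at [604.2 112.9 266. ] F [-0.4  0.3  0.1] rv [ 0.0006  0.002  -0.3081] sh [-0.3562  0.0223  0.0667]
```

View pics/bin1.png

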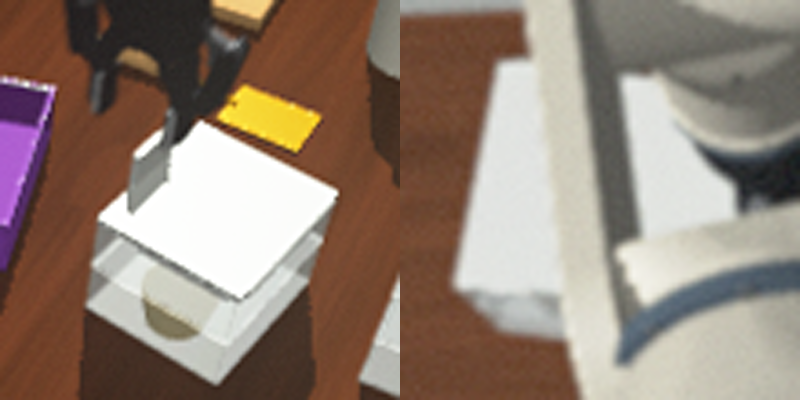

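The lid is flat at 116 mm and the lips meet near crop pixel (150,175). Now to the clip.

Converted, -0.356 m is -0.4747, -0.3 m is -0.4, -0.308 rad is -0.098.

Request:
move_arm(motion=[[0,0,-0.0127,-0.0667,0.004,0,0.07],[0,0,-0.0255,-0.1333,0.008,0,0.07],[0,0,-0.0382,-0.2,0.012,0,0.07],[0,0,-0.0509,-0.2667,0.016,0,0.07],[0,0,-0.0637,-0.3333,0.02,0,0.07],[0,0,-0.0796,-0.4,0.024,0.0133,0.07],[0,0,-0.098,-0.4747,0.0293,0.04,0.07],[0,0,-0.098,-0.4747,0.0293,0.048,0.07]])

```text
clock: 5.95
eef_pos: [561.1, -239.8, 228.2]
tcp_rot: [-3.141, 0.0, 1.693]
contact_force: [0.2, 0.3, -0.0]
opening: 0.822
grasp_force: 0.0
```

```bash
python3 - <<'E'
from h import *
from rig import *
c=camera_params('wrist');p,d=grab_frame('wrist');print(c,d[::80,::100])
np.savez('w1.npz',p=p,d=d,**c);cv2.imwrite('pics/w1.png',p[...,::-1])
to([560.3,-241.4,83],1.693)
E
```

```text
{'camera_matrix': array([[309.70691629,   0.        , 325.66740372],
       [  0.        , 309.70691629, 195.78761306],
       [  0.        ,   0.        ,   1.        ]]), 'world_from_camera': array([[ 9.92527624e-01,  1.16369547e-01,  3.67021011e-02,
         5.51377710e+02],
       [ 1.22019310e-01, -9.45445742e-01, -3.02065617e-01,
        -1.62439937e+02],
       [-4.51394040e-04,  3.04286835e-01, -9.52580348e-01,
         3.70933791e+02],
       [ 0.00000000e+00,  0.00000000e+00,  0.00000000e+00,
         1.00000000e+00]])} [[ 237.66287  299.76956  310.08374  316.039    313.47812  306.011
   264.2813 ]
 [ 320.3342   337.76385  343.38535  346.46332  287.01047  341.26093
   997.63916]
 [ 367.09503  361.08786  374.83478  374.38855  371.85144  358.7475
  1117.613  ]
 [ 421.36487  351.95602  410.5838   405.56345  407.02985  341.47778
   229.34314]
 [ 795.4918   469.3218   101.28415  448.99246  451.58224   87.05264
   264.93625]]
t 6.0 at [ 561.2 -237.8  227.8] F [-0.4  0.7 -0.7] rv [-0.0013 -0.0008 -0.0003] sh [-0.0036 -0.0012  0.1448]
```

View pics/w1.png

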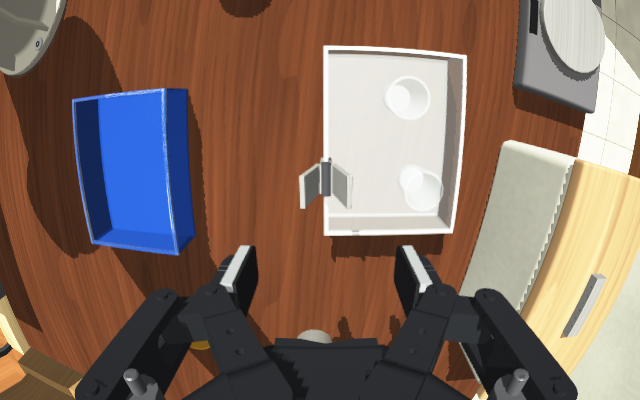

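The wrist view shows the clip's open V at (300–352,160–208) on the front rim, with the pads either side of it at (240,265) and (412,265). I'll measure the clip here too.

```bash
cat >> h.py <<'E'
def wcloud(f):
    z=np.load(f);d=z['d'];K=z['camera_matrix'];T=z['world_from_camera']
    v,u=np.mgrid[:400,:640];a=(u-K[0,2])/K[0,0];b=(v-K[1,2])/K[1,1];t=np.hypot(a,b);s=np.where(t>1e-6,np.tan(t)/np.maximum(t,1e-6),1)
    P=np.stack([a*s*d,b*s*d,d],-1);return P@T[:3,:3].T+T[:3,3]
E
python3 - <<'E'
from h import *
X=wcloud('w1.npz')[140:225,285:365].reshape(-1,3)
a=.122;ex=np.array([np.cos(a),np.sin(a)]);ey=np.array([-ex[1],ex[0]])
d=X[:,:2]-[560.3,-241.4];x=d@ex;y=d@ey;z=X[:,2]
k=(z>72)&(z<130);print('clip',k.sum(),'x',np.percentile(x[k],[0,1,99,100]).round(1),'y',np.percentile(y[k],[0,1,99,100]).round(1),'z',np.percentile(z[k],[2,98]).round(1))
for z0 in(75,85,95,105,112):
    m=(z>z0)&(z<z0+8);print(z0,np.percentile(x[m],[2,98]).round(1),np.percentile(y[m],[2,98]).round(1))
m=(abs(y)>25)&(abs(x)<8)&(z>54)&(z<66);print('rim x',np.percentile(x[m],[2,50,98]),np.median(z[m]))
E
```

```text
clip 1705 x [-22.6 -22.1  22.5  23. ] y [-16.9 -14.5  16.6  18.2] z [ 72.5 117.5]
75 [-9.6 10.6] [-13.7  16.5]
85 [-12.7  13.6] [-12.9  16.2]
95 [-16.5  17.1] [-11.9  16.3]
105 [-17.7  18.4] [-12.7  16. ]
112 [-22.3  22.7] [-13.   16.1]
rim x [-1.15463133 -0.06111488  1.01612307] 60.03997787192941
```

Converted, 0.142 m is 0.1893, -0.002 m is -0.0027.

Request:
move_arm(motion=[[0,0,0,-0.0027,-0.0013,0.04,0.07],[0,0,0,-0.0027,-0.0013,0.08,0.07],[0,0,0,-0.0027,-0.0013,0.12,0.07],[0,0,0,-0.0027,-0.0013,0.1467,0.07],[0,0,0,-0.0027,-0.0013,0.1667,0.07],[0,0,0,-0.0027,-0.0013,0.184,0.06],[0,0,0,-0.0027,-0.0013,0.1893,0.055],[0,0,0,-0.0027,-0.0013,0.1893,0.055]], grip_force=20)

```text
clock: 7.0
eef_pos: [561.4, -238.6, 87.4]
tcp_rot: [3.141, 0.0, 1.696]
contact_force: [-0.5, -0.5, -0.5]
opening: 0.645
grasp_force: 0.0
```

```bash
python3 - <<'E'
from h import *
from rig import *
c=camera_params('wrist');p,d=grab_frame('wrist')
np.savez('w2.npz',p=p,d=d,**c);cv2.imwrite('pics/w2.png',cv2.resize(p[150:400,200:460],(624,600))[...,::-1])
to([560.4,-240.3,85],1.693)
E
```

```text
t 7.05 at [ 561.5 -238.7   87.8] F [ 0.5  0.2 -0.3] rv [0.0006 0.0003 0.0027] sh [-0.0014 -0.0013  0.0028]
```

View pics/w2.png

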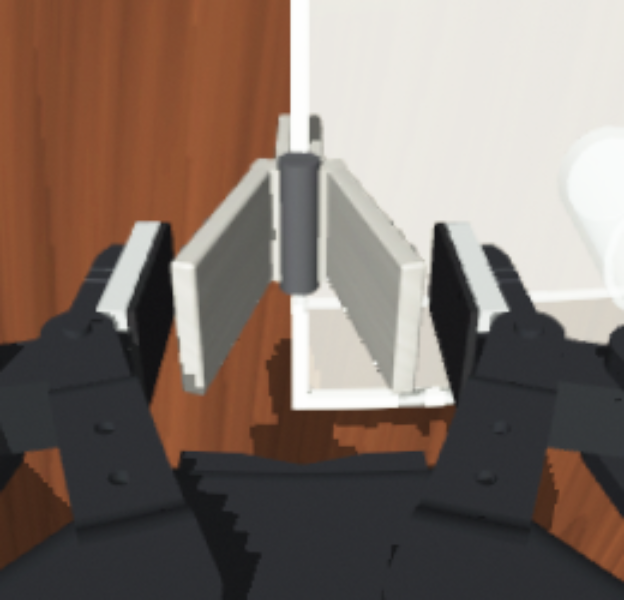

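The pads at (140,270) and (455,270) straddle the handles at (185,265) and (410,265) evenly. Squeezing now.

Request:
move_arm(motion=[[0,0,0,-0.0013,-0.0013,0.0013,0.05],[0,0,0,-0.0013,-0.0013,0.0013,0.045],[0,0,0,-0.0013,-0.0013,0.0013,0.04],[0,0,0,-0.0013,-0.0013,0.0013,0.034],[0,0,0,-0.0013,-0.0013,0.0013,0.028],[0,0,0,-0.0013,-0.0013,0.0013,0.02],[0,0,0,-0.0013,-0.0013,0.0013,0.01],[0,0,0,-0.0013,-0.0013,0.0013,0.01]], grip_force=35)

```text
clock: 8.05
eef_pos: [560.9, -239.9, 87.5]
tcp_rot: [3.14, 0.001, 1.696]
contact_force: [-1.9, 1.3, 10.0]
opening: 0.247
grasp_force: 34.3
```

```bash
python3 - <<'E'
from h import *
from rig import *
c=camera_params('wrist');p,d=grab_frame('wrist')
np.savez('w3.npz',p=p,d=d,**c);cv2.imwrite('pics/w3.png',cv2.resize(p[150:400,200:460],(624,600))[...,::-1])
s=sensors.sense();print(s['opening']*85.4,s['grasp_force'],s['wrist_torque']);to([560.4,-240.3,85],1.693)
E
```

```text
21.20531484291107 34.28380787372589 [ 0.1678276   0.34654562 -0.0163017 ]
t 8.1 at [ 560.9 -239.9   87.5] F [-1.8  0.5 10. ] rv [0.0013 0.0007 0.0029] sh [-0.0003 -0.0006  0.0025]
```

View pics/w3.png

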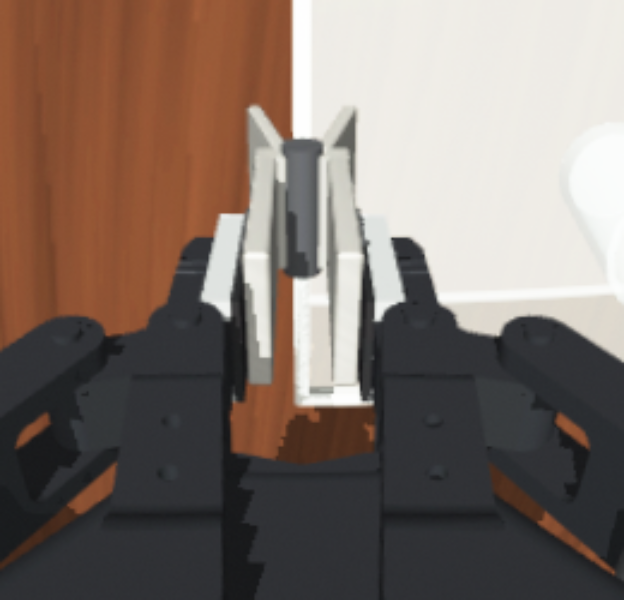

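The handles are parallel at about 22 mm, so the clip is fully open, with the jaws clear of the rim at (250,125) and (350,125). I'll lift straight up.

Request:
move_arm(motion=[[0,0,0,0,0,-0.0053,0.01],[0,0,0,0,0,-0.02,0.01],[0,0,0,0,0,-0.0467,0.01],[0,0,0,0,0,-0.08,0.01],[0,0,0,0,0,-0.12,0.01],[0,0,0,0,0,-0.16,0.01],[0,0,0,0,0,-0.2133,0.01],[0,0,0,0,0,-0.2133,0.01]])

```text
clock: 9.1
eef_pos: [562.0, -240.5, 250.2]
tcp_rot: [3.136, 0.003, 1.696]
contact_force: [1.0, 0.0, -0.9]
opening: 0.245
grasp_force: 34.5
```

```bash
python3 - <<'E'
from h import *
from rig import *
c=camera_params('wrist');p,d=grab_frame('wrist')
np.savez('w4.npz',p=p,d=d,**c);w=cv2.resize(p[150:400,200:460],(400,400))
q,e=grab_frame('scene');np.savez('s4.npz',p=q,d=e,**camera_params('scene'))
cs=camera_params('scene');s=sensors.sense();K,T=cs['camera_matrix'],np.linalg.inv(cs['world_from_camera'])
m=T@np.r_[s['eef_pos']-[0,0,15],1];u,v=(K@m[:3]/m[2])[:2].astype(int);print(u,v,s['opening']*85.4,s['grasp_force'])
cv2.imwrite('pics/lift.png',np.hstack([w,cv2.resize(q[v-50:v+50,u-50:u+50],(400,400),interpolation=2)])[...,::-1])
X=cloud('s4.npz')[1].reshape(-1,3)-s['eef_pos'];a=s['tcp_rot'][2]-np.pi/2
x=X[:,0]*np.cos(a)+X[:,1]*np.sin(a);y=-X[:,0]*np.sin(a)+X[:,1]*np.cos(a)
k=(abs(x)<40)&(abs(y)<40)&(X[:,2]<-4)&(X[:,2]>-90)
for z in range(-70,-3,4):
    j=k&(X[:,2]>=z)&(X[:,2]<z+4)
    if j.any():print(z,j.sum(),x[j].min().round(1),x[j].max().round(1),y[j].min().round(1),y[j].max().round(1))
g=np.array([583.3,245.9]);to([470,0,290],1.388);to([g[0],g[1],290],1.388)
E
```

```text
284 249 21.072115243235892 34.46715474128723
-62 4 -10.7 16.2 -11.9 10.6
-58 12 -11.5 16.4 -16.6 7.5
-54 15 -11.6 16.3 -15.7 12.7
-50 15 -11.6 15.7 -15.5 13.1
-46 14 -11.3 13.7 -15.9 10.3
-42 15 -8.2 12.9 -15.3 12.9
-38 13 -7.9 11.0 -16.7 14.3
-34 9 -4.9 11.6 -17.0 10.8
-30 3 4.7 10.8 -14.8 -2.3
-26 12 -7.0 11.6 -18.4 2.3
-22 21 -8.1 11.9 -18.6 1.6
-18 27 -8.6 12.3 -18.2 1.1
-14 15 -5.8 12.0 -16.0 2.9
-10 7 -7.9 11.2 -15.9 3.1
-6 8 -5.5 12.0 -16.7 4.4
t 9.2 at [ 560.2 -239.6  246.6] F [ 0.5  0.8 -0.7] rv [5.000e-04 2.000e-04 3.078e-01] sh [ 0.249  -0.0596 -0.0435]
t 9.2 at [ 560.2 -239.6  246.6] F [ 0.5  0.8 -0.7] rv [5.000e-04 2.000e-04 3.078e-01] sh [ 0.4789  0.0835 -0.0435]
```

View pics/lift.png

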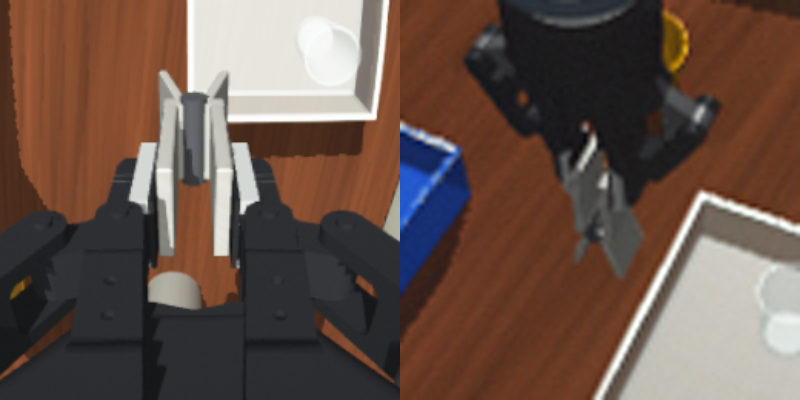

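The clip is held gaping clear of the tray (right half, jaws near (600,260)); the jaw tips are about 59 mm below the TCP. Next I'll move above the lips.

Converted, 0.44 m is 0.5867, 0.4 m is 0.5333, 0.308 rad is 0.098.

Request:
move_arm(motion=[[0,0,0.0095,0.0667,0.0107,-0.0133,0.01],[0,0,0.0223,0.1467,0.024,-0.0267,0.01],[0,0,0.0382,0.2267,0.0387,-0.0333,0.01],[0,0,0.0509,0.3067,0.0533,-0.0333,0.01],[0,0,0.0668,0.3867,0.0667,-0.0333,0.01],[0,0,0.0796,0.4667,0.08,-0.0333,0.01],[0,0,0.0891,0.5333,0.092,-0.0333,0.01],[0,0,0.098,0.5867,0.1013,-0.0333,0.01]])

```text
clock: 10.2
eef_pos: [579.8, 208.3, 269.5]
tcp_rot: [-3.139, 0.001, 1.388]
contact_force: [0.6, 0.0, -1.7]
opening: 0.246
grasp_force: 34.5
```

Converted, 0.036 m is 0.048, 0.025 m is 0.0333.

Request:
move_arm(motion=[[0,0,0,0.0333,-0.0067,0,0.01],[0,0,0,0.048,-0.008,0,0.01],[0,0,0,0.048,-0.008,0,0.01],[0,0,0,0.048,-0.008,0,0.01]])

```text
clock: 10.7
eef_pos: [581.4, 241.7, 270.9]
tcp_rot: [-3.141, 0.001, 1.387]
contact_force: [-0.3, 0.3, 0.4]
opening: 0.246
grasp_force: 34.5
```

```bash
python3 - <<'E'
from h import *
to([583.3,245.9,270],1.388)
E
```

```text
t 10.7 at [581.4 241.7 270.9] F [-0.3  0.3  0.4] rv [-0.0005  0.0008 -0.0009] sh [0.0045 0.0011 0.0009]
```

Converted, 0.05 m is 0.0667, 0.005 m is 0.0067.

Request:
move_arm(motion=[[0,0,0,0.0067,0.0013,0.0133,0.01],[0,0,0,0.0067,0.0013,0.04,0.01],[0,0,0,0.0067,0.0013,0.06,0.01],[0,0,0,0.0067,0.0013,0.0667,0.01],[0,0,0,0.0067,0.0013,0.0667,0.01]])

```text
clock: 11.32
eef_pos: [583.4, 247.5, 221.0]
tcp_rot: [-3.141, 0.0, 1.388]
contact_force: [-0.7, 0.0, -0.7]
opening: 0.25
grasp_force: 34.5
```

```bash
cat > chk.py <<'E'
import sys
from h import *
from rig import *
n=sys.argv[1]
to([583.3,245.9,192.5],1.388)
c=camera_params('wrist');p,d=grab_frame('wrist');np.savez('w.npz',p=p,d=d,**c)
q,e=grab_frame('scene');cs=camera_params('scene');np.savez('s.npz',p=q,d=e,**cs)
K,T=cs['camera_matrix'],np.linalg.inv(cs['world_from_camera']);m=T@np.r_[583,246,150,1];u,v=(K@m[:3]/m[2])[:2].astype(int)
cv2.imwrite(f'pics/{n}.png',np.hstack([cv2.resize(p[150:290,270:380],(440,560),interpolation=2),cv2.resize(q[v-50:v+50,u-32:u+32],(358,560),interpolation=2)])[...,::-1])
ex=np.array([np.cos(BY),np.sin(BY)]);ey=np.array([-ex[1],ex[0]]);L=BIN-70*ex
for nm,X in(('wrist',wcloud('w.npz')),('scene',cloud('s.npz')[1])):
    X=X.reshape(-1,3);w=X[:,:2]-L;x=w@ex;y=w@ey;z=X[:,2]
    for z0 in range(118,218,6):
        j=(abs(x)<24)&(abs(y)<36)&(z>=z0)&(z<z0+6)
        if j.sum()>3:print(nm,z0,j.sum(),'x',np.percentile(x[j],[1,25,50,75,99]).round(1),'y',np.percentile(y[j],[1,99]).round(1))
E
python3 chk.py over
```

```text
t 11.32 at [583.4 247.5 221. ] F [-0.7  0.  -0.7] rv [-0.0004  0.0003 -0.0004] sh [-0.0015  0.0002  0.0285]
wrist 118 16 x [-4.1 -2.   0.2 12.2 19.9] y [ 8.2 33.3]
wrist 124 13 x [-4.2 -2.6 -1.  -0.2  1.3] y [30.7 31. ]
wrist 130 9 x [-4.  -2.5 -1.8 -0.2  1.2] y [31.1 31.5]
wrist 136 17 x [-4.  -2.5 -1.  -0.3  1.2] y [30.5 31.7]
wrist 142 16 x [-4.5 -3.1 -1.7 -0.1  1.2] y [30.7 31.1]
wrist 148 319 x [-4.5 -3.1 -1.7 -0.3  1.2] y [ 3.3 31. ]
wrist 160 83 x [-16.1 -15.4  11.3  14.2  14.6] y [-9.8 16.7]
wrist 166 93 x [-15.2 -14.3 -12.1  13.   13.8] y [-1.5 17. ]
wrist 172 75 x [-13.4 -12.6   8.   11.2  12.3] y [ 6.9 16.6]
wrist 178 69 x [-11.7 -10.3   6.5   9.7  11.2] y [10.7 16.8]
wrist 184 61 x [-10.1  -8.7  -6.3   7.    8.9] y [13.2 16.9]
wrist 190 57 x [-10.1  -5.6  -0.3   5.5   9.8] y [15.6 18.8]
wrist 196 527 x [-11.2  -5.4  -0.3   3.9   9.4] y [-15.1  18.5]
wrist 202 830 x [-10.3  -3.1  -0.9   1.5   9.4] y [-15.3  18.3]
wrist 208 91 x [-11.6  -8.4   5.4   7.4  10.3] y [-12.2  16.8]
wrist 214 98 x [-11.2  -8.6   5.3   7.5  10. ] y [14.8 16.7]
scene 118 12 x [-3.   1.7  2.4  2.8  8
[... 197 characters left out ...]
e 142 13 x [-2.   1.7  2.2  3.   3.5] y [-29.5   4.7]
scene 148 16 x [-2.3 -1.2  0.4  2.7  3.5] y [-30.1   4.3]
scene 160 12 x [-13.7 -10.4  14.9  15.5  16.2] y [-13.5  14.2]
scene 166 20 x [-12.3  -9.6  12.4  14.3  15.8] y [-15.7  13.4]
scene 172 16 x [-9.   9.5 11.6 12.2 14.1] y [-13.9  15.5]
scene 178 16 x [-9.2  9.  10.5 11.3 12.3] y [-13.4  14.3]
scene 184 11 x [-7.   8.5  9.5 10.2 10.9] y [-17.4  11.2]
scene 190 5 x [-7.   1.3  7.4 10.4 10.8] y [-16.    7.4]
scene 196 27 x [-9.1 -4.4  2.4 10.7 12.4] y [-17.3  15. ]
scene 202 24 x [-8.7 -5.6  1.2 11.  12.2] y [-16.3  13.1]
scene 208 16 x [-8.8 -6.   8.4 10.4 12.5] y [-16.   10.8]
scene 214 12 x [-8.  -6.4 -5.1  7.7 10.9] y [-14.3   9.4]
```

View pics/over.png

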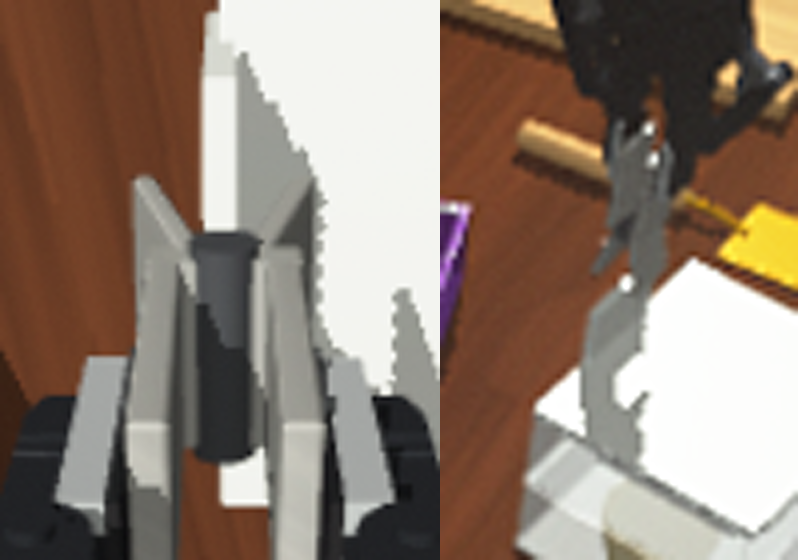

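The wrist view (left half) shows the lips at x ≈ (205–240) centred between the jaws at (140) and (310), to within 0.9 mm. I'll correct by −0.8 mm along the bin's x and descend.

Converted, 0.0285 m is 0.038, 0.026 m is 0.0347.

Request:
move_arm(motion=[[0,0,0,0,-0.0011,0,0.01],[0,0,0,0,-0.0011,0.0053,0.01],[0,0,0,0,-0.0011,0.012,0.01],[0,0,0,0,-0.0011,0.02,0.01],[0,0,0,0,-0.0011,0.028,0.01],[0,0,0,0,-0.0011,0.0347,0.01],[0,0,0,0,-0.0011,0.038,0.01],[0,0,0,0,-0.0011,0.038,0.01]])

```text
clock: 12.42
eef_pos: [582.6, 247.7, 192.6]
tcp_rot: [-3.141, 0.0, 1.388]
contact_force: [0.3, -0.3, -0.1]
opening: 0.243
grasp_force: 34.5
```

```bash
python3 chk.py final | grep -v 'e 1[89]\|t 1[89]\|t 2\|e 2'
```

```text
t 12.43 at [582.6 247.7 192.6] F [ 0.3 -0.3 -0.1] rv [-0.0003  0.0001 -0.0002] sh [-0.0016  0.001   0.0001]
wrist 118 17 x [-4.5 -1.8  0.3  3.9 19.8] y [-15.5  31.7]
wrist 124 27 x [-4.6 -3.2 -1.8 -0.4  1. ] y [30.3 31.4]
wrist 130 55 x [-16.9 -14.5  10.4  13.5  13.8] y [-10.1  31.1]
wrist 136 127 x [-16.4 -15.3  -3.1  12.2  13.5] y [-4.8 31.3]
wrist 142 108 x [-15.2 -13.7  -3.4   8.5  11.4] y [ 4.4 31.6]
wrist 148 355 x [-12.6  -3.   -1.2   0.7  10.4] y [11.2 31. ]
wrist 154 53 x [-11.7 -10.3  -7.8   7.3   8.8] y [12.8 16.7]
wrist 160 47 x [-10.1  -8.2  -1.7   5.4   7.3] y [14.7 18.3]
wrist 166 157 x [-12.3  -6.4  -0.6   4.    9.2] y [-15.3  18.9]
wrist 172 1197 x [-11.1  -4.6  -1.7   1.7   7.8] y [-15.3  18.4]
wrist 178 96 x [-12.4  -8.9   4.5   5.7   9.2] y [-12.9  16.7]
scene 118 12 x [-2.1  2.1  2.6  3.6 11.6] y [-30.7  33.5]
scene 124 7 x [-1.7  1.5  1.9  2.6  3.6] y [-29.3  -8.3]
scene 130 18 x [-13.2  -1.1   2.6  12.5  15.5] y [-31.3   9.1]
scene 136 25 x [-14.    0.5   3.   13.4  16.7] y [-30.5  10.3]
scene 142 23 x [-13.2  -1.6  10.2  12.   14.7] y [-28.1  14.3]
scene 148 24 x [-8.4  0.5  3.5  9.9 12.3] y [-31.7  13.4]
scene 154 13 x [-6.4  5.   8.8  9.2 10.5] y [-13.5  14. ]
scene 160 11 x [-8.6  3.8  6.9  8.5  9.2] y [-14.   11.9]
scene 166 14 x [-10.6  -3.3   2.5   9.7  10.8] y [-18.4  12.7]
scene 172 27 x [-8.4 -6.6  0.4  9.4 11. ] y [-17.   11.4]
scene 178 12 x [-10.6  -6.7   4.6  10.2  10.9] y [-18.1   8.1]
```

View pics/final.png

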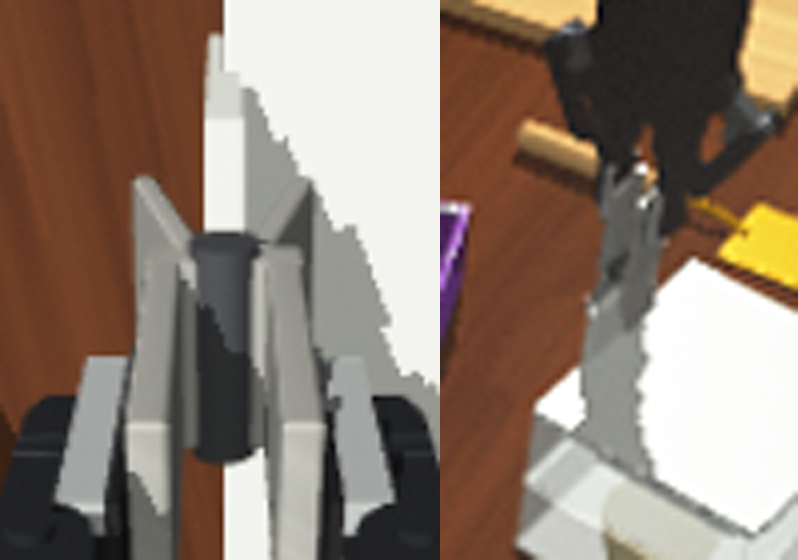

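The lips are centred between the jaws to within about 0.3 mm. The jaws overlap them by roughly 16 mm with no contact force, and the lid is still shut. Handing in.

```bash
python3 -c "
from rig import order
print(order.sign_off())"
```

```text
the job is handed in; nothing more can be done
None
```

The job is handed in at about 12.5 s: the lid is pressed shut, and the clip is off the tray rim and held squeezed open over the middle of the lips, with a jaw down on each side and neither touching.

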